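# Lock the shelf foot's height with its second nut

### The arm

A 6-joint arm with a two-finger parallel gripper is mounted at the origin on a cart in front of the work surface, level with it; the furniture and walls round the work are solid. World frame = base frame: x ahead of the robot, y to its left, z up, the work surface at z = 0. Lengths are in m, angles in rad, forces in N, time in s.
With the tool pointing down it reaches from about 0.35 to 0.875 m from the base axis. Payload 4.2 kg.
Tool frame: the origin (TCP) lies between the finger pads; the fingertips stand 25 mm ahead of it and the grasp point (between the pads) lies 6 mm ahead of it; z points along the fingers, y is the line along which they close (so a half turn about z gives the same grasp; the last joint's range is limited). The gripper opens to 87 mm and grips with 3 to 60 N. Pads are 19 mm wide; open, the fingers measure 117 mm over their backs; the gripper's body (75 mm by 190 mm) begins 51 mm behind the grasp point.
Start: joints at [-0.933, 0.385, 0.008, 0, -1.194, -0.259], TCP at [0.231, -0.581, 0.248] pointing down, gripper open.
Joint ranges: [-3.14, 3.14], [-1.21, 2.06], [-1.07, 1.41], [-3.16, 2.05], [-2.99, -0.16], [-3.1, 3.1]. Speed limits (rad/s): [2.79, 2.79, 3.14, 3.14, 3.14, 3.14].

### API

Orientations are given as a 3x3 rotation matrix whose columns are the frame's x, y, z axes.
In Python, from bench import robot, imaging, workorder, nets gives the robot as it stands.
- The arm moves only by the shell command python3 -m handwheel 'ROWS' [FORCE]. ROWS is JSON, a list of rows, each a list of 3 entries, a list of its own where there are three numbers: the shift along the world's x, y, z scaled (see below), then the turn, a rotation vector about the world's x, y, z scaled (see below), then the closure, from -1 (fully open) to 1 (shut). A call has 1 to 8 rows; each row is the pose to reach, as a shift and turn from the pose commanded when the call began, turning the shorter way round; what a row does not reach only later rows make up. The controller multiplies each number of a shift by 250 mm and each number of a turn by 180 degrees. A row lasts 1/10 s, in which the tool goes at most 50 mm and 8.59 degrees, less where a joint would pass 70% of its speed; a pose out of reach is approached as far as the arm can. A call with a number of a shift or a turn outside -1 to 1 is refused whole. A call with a gripper value outside its range is refused whole. The fingers move at their own pace and stop on an object; FORCE is the grip in N (left out, the last holds). Time passes only in rows, so rows that repeat a pose let the fingers close. It gives the time, the measured TCP pose, the force, the opening and the grip force at its end, in the units of the state.
- robot.get_state(): the state, without advancing time (a new reading comes with each control period).
- imaging.get_image(name): name is "scene" or "side" or "wrist"; returns the picture (384x512x3 uint8, blue, green, red); there is no depth.
- imaging.camera_params(name): a dict with "fx", "fy", "cx", "cy" (pixels), "T" (4x4, takes a point from camera to world coordinates). Camera axes: x right, y down, z forward; pixel columns grow to the right and rows downward; lengths in m; the calibration is good to about 2 mm. A picture is of the moment at which its call begins: read the wrist's pose just before it. camera_params takes no time and is no camera call; for the wrist camera it gives the pose at the moment of the call.
- workorder.finish_job(): hands the job in; it is judged then, once.
Trained networks look in the newest picture that a camera, given by its name, has taken for a name from the list of things; names that differ only in an ending like _2 or _b are one class to them, and where a whole thing is asked for, a point or a joint stands for the part that bears it (a point fixed in the world has none). Each returns a list of dicts, best first, with "conf" (0 to 1); they miss things now and then, are a little off and sometimes report something else, mostly with a low value. They report only what shows in the picture. A call takes as long as a camera call. They do not tell look-alikes from the thing itself.
- nets.silhouettes(target, camera): "region" (384x512 bool, what is visible of it) and "at" ([column, row] in pixels, amid what is visible of it).
- nets.mark_of(target, camera): "at" ([column, row] in pixels: a listed point, or the origin of a listed thing).
The state is a dict: "time": time; "joints": joint angles; "dq": joint speeds; "effort": joint torques, N m; "tcp_pos": TCP position; "eef_rot": TCP orientation; "wrist_force": force on the tool from outside, world axes, zero at the start; "ft_torque": the same for the moment, N m; "width": finger opening in m; "grasp_force": force on a finger pad.
Only numpy, scipy, OpenCV 4.12 (cv2) and the standard library are available. Lean on these libraries where they do the work, as an engineer would, in place of code of your own. Each camera call takes 0.05 s, during which the arm holds its last target. There are 200 camera calls.

### The job

Pick up the blue plastic shelf foot by its upright fin (do not lift it by its loose nut), stand it flat between the two rails of the wooden holding board, wholly on the board, and let go. Then run its loose brass upper nut down, clockwise seen from above and with fresh grips as needed, until it meets the steel lower nut, and tighten it firmly about a tenth of a turn beyond that so that the two nuts are jammed. Leave the foot standing between the rails and do not disturb the other things.

Things in the scene. Friction and masses are not known exactly. Their poses are not given: they have to be found in the camera images.
- foot_base (a point): Centre of the underside of the shelf foot, a loose blue plastic plate 140 x 64 x 10 mm (its x, y, z), 0.25 to 0.5 kg, z up. On it stand a carrying fin near its -x end and, on the axis x = +40 mm, y = 0, an upright steel stud 17 mm thick (19 over the thread) whose top is 104 mm above the underside. A grey steel hexagonal lower nut, fixed to the foot, 42 mm across flats, sits on the stud from 38 to 60 mm above the underside; the brass lock nut is above it
- fin (a point): Grip point in the fin of the foot: fin 40 mm long (foot's x), 12 mm thick (foot's y), from 10 to 62 mm above the foot's underside; this point is its middle, 45 mm from the foot's centre towards -x, 47 mm above the underside (15 mm below the fin's top). Axes as the foot's
- lock_nut (a point): Centre of the loose brass hexagonal upper nut (lock nut) on the stud, 50 mm across flats, 30 mm high, with a small red dot on its top. It turns with the nut: its y axis (towards the dot) and the directions 60 degrees apart from it are perpendicular to the flats, z up. It sinks 2 mm per radian as it is turned clockwise seen from above; its centre is 75 mm above the foot's underside when it meets the lower nut
- nut_run (a joint): How far (rad) the lock nut has been run down, clockwise seen from above: starts between 1.0 and 1.6, stops at 3.0 where it meets the lower nut. Turns lightly (0.04 N m) and stays where it is left
- nut_nip (a joint): How far (rad) the lock nut has been tightened after meeting the lower nut: 0 at the start; turning on needs about 0.35 N m (on the bare worktop the foot would spin with it; the rails hold it), it ends at a hard stop at 0.8 and stays where it is left
- channel (a point): Centre of the channel floor of the fixed wooden holding board (200 x 110 mm), 12 mm above the worktop. The channel runs along the board's x between two rails 200 mm long, 18 mm wide, 16 mm high above the floor; it is 72 mm wide (y) and open at both ends. The foot may stand in it either way round
- fork_1: bystander: steel fork, 197 mm long, lying on the worktop
- glass_1: bystander: drinking glass, 78 mm wide, 92 mm high
- tin_2: bystander: flat oval tin, 63 x 105 x 29 mm
- lemon_1: bystander: lemon, 72 mm
- jar_3: bystander: small glass jar, 62 mm wide, 89 mm high
Things that resemble listed ones, but are neither listed nor needed, are in the scene too. What is shaped like the part that bears foot_base but orange is not meant.

How it is judged:
By the outcome, as a careful person would: the job done as asked, in the order asked, and still so for the second after the job is handed in, with the robot touching nothing.
It also fails if it takes over 58 s, if anything falls off the work surface, if the arm or the gripper's body presses on something with over 40 N, if the wrist force passes 120 N, or if a joint passes its speed limit or range.

## Working session

There is one attempt and no reset: what is moved stays moved. The work goes in short steps, Python scripts to look and compute and a shell command to move; the robot and the scene stay as the last step left them, time stands still between calls to the robot, and variables do not carry over. Pictures are saved under pics/ and viewed, at most 10 in all, crops included, and the job is handed in when it is done.

```bash
ls; mkdir -p pics
cat > h.py <<'E'
import numpy as np, cv2
from bench import robot, imaging, workorder, nets
def ray(cam,px,P=None):
    P=P or imaging.camera_params(cam); T=np.array(P["T"])
    d=T[:3,:3]@np.array([(px[0]-P["cx"])/P["fx"],(px[1]-P["cy"])/P["fy"],1]); return T[:3,3],d
def atz(cam,px,z,P=None):
    o,d=ray(cam,px,P); return o+d*(z-o[2])/d[2]
def proj(cam,X,P=None):
    P=P or imaging.camera_params(cam); T=np.array(P["T"]); p=T[:3,:3].T@(np.array(X)-T[:3,3]); return [P["fx"]*p[0]/p[2]+P["cx"],P["fy"]*p[1]/p[2]+P["cy"]]
def tri(o1,d1,o2,d2):
    A=np.c_[d1,-d2]; s=np.linalg.lstsq(A,o2-o1,rcond=None)[0]; a=o1+s[0]*d1;b=o2+s[1]*d2; return (a+b)/2,np.linalg.norm(a-b)
E
python3 - <<'E'
from h import *
np.set_printoptions(precision=3,suppress=True)
I={}
for c in ("scene","side"):
    I[c]=imaging.get_image(c)
    for t in ("foot_base","fin","lock_nut","channel"):
        print(c,t,[(np.round(r["at"],1).tolist(),round(r["conf"],2)) for r in nets.mark_of(t,c)[:3]])
for c in I: cv2.imwrite(f"pics/{c}0.png",cv2.resize(I[c],(800,600)))
E
```

```text
pics
scene foot_base [([257.0, 230.8], 0.97), ([130.8, 323.7], 0.94)]
scene fin [([133.9, 323.9], 0.96), ([265.1, 211.3], 0.93)]
scene lock_nut [([113.9, 298.2], 0.67), ([248.3, 220.4], 0.58)]
scene channel [([327.2, 184.6], 0.69)]
side foot_base [([242.1, 121.6], 0.71), ([251.4, 182.0], 0.61)]
side fin [([234.5, 111.1], 0.91), ([247.8, 178.6], 0.82)]
side lock_nut [([254.0, 106.6], 0.58), ([247.4, 159.5], 0.56), ([247.9, 216.3], 0.37)]
side channel [([252.1, 260.3], 0.83)]
```

View pics/scene0.png

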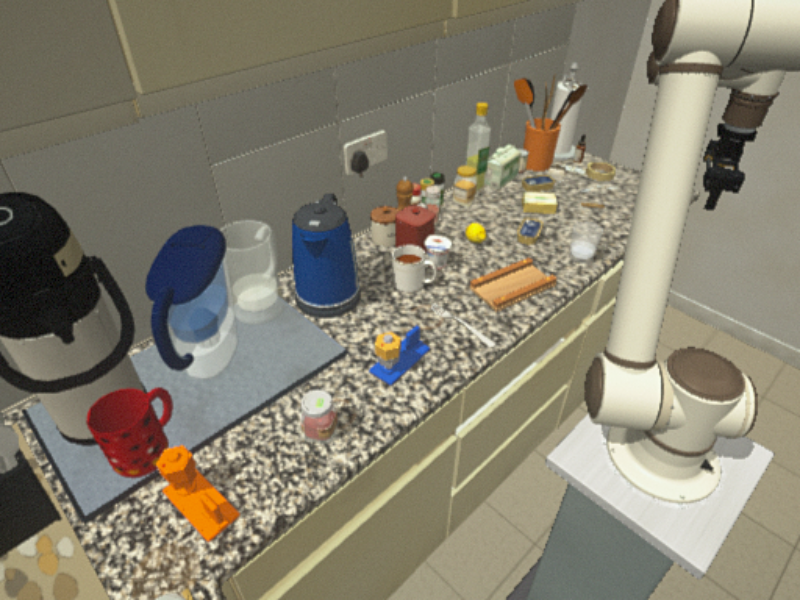

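View pics/side0.png

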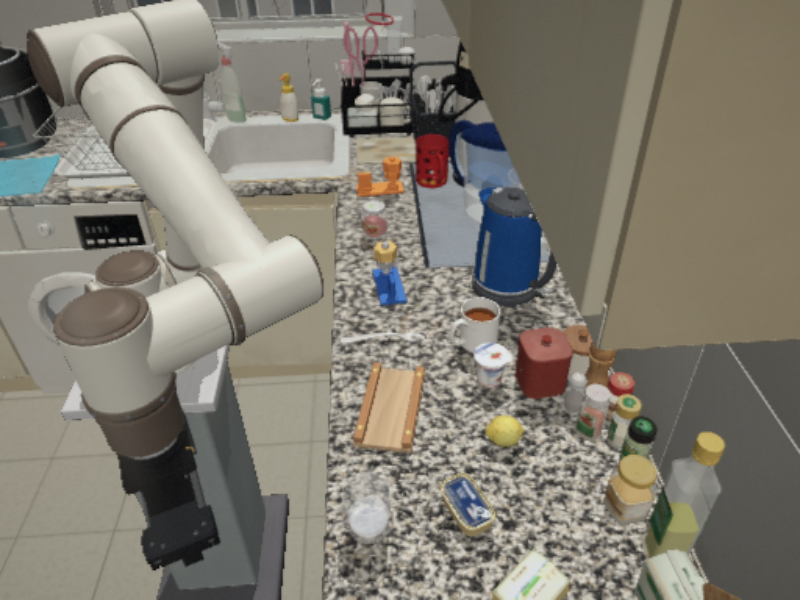

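The blue foot is at scene (257,231), side (251,182). The orange look-alike at scene (131,324), side (242,122) is rejected by colour. The kettle and pitcher are also blue, but their shapes are wrong. The board is at scene (327,185), side (252,260).

Run:
```python
from h import *
np.set_printoptions(precision=3,suppress=True)
pt={"base":((257,230.8),(251.4,182),0),"fin":((265.1,211.3),(247.8,178.6),.047),"nut":((248.3,220.4),(247.4,159.5),.078),"chan":((327.2,184.6),(252.1,260.3),.012)}
for k,(a,b,z) in pt.items():
    X,e=tri(*ray("scene",a),*ray("side",b)); print(k,X,e,"scene@z",atz("scene",a,z),"side@z",atz("side",b,z))
# board outline from the side view: rail ends hand-read (800x600 picture), top height .028
for p in ((377,367),(419,370),(362,442),(411,446)): print("rail",atz("side",np.array(p)/1.5625,.028))
for t in ("glass_1","fork_1","jar_3","tin_2","lemon_1"):
    print(t,[atz(c,r["at"],.04)[:2] for c in ("scene","side") for r in nets.mark_of(t,c)[:1]])
P=imaging.camera_params("wrist");T=np.array(P["T"]);s=robot.get_state();R=np.array(s["eef_rot"]);print(R,R.T@T[:3,:3],R.T@(T[:3,3]-s["tcp_pos"]),P["fx"],P["cx"],P["cy"],s["time"],s["width"])
im=imaging.get_image("scene")[185:265,210:310];cv2.imwrite("pics/crop.png",cv2.resize(im,None,fx=6,fy=6,interpolation=2))
```

```text
base [0.521 0.184 0.003] 0.01638417198832118 scene@z [0.513 0.182 0.   ] side@z [ 0.528  0.194 -0.   ]
fin [0.516 0.138 0.061] 0.004809781066809788 scene@z [0.529 0.128 0.047] side@z [0.514 0.154 0.047]
nut [0.514 0.225 0.082] 0.006412919501036507 scene@z [0.513 0.222 0.078] side@z [0.517 0.234 0.078]
chan [ 0.507 -0.204 -0.001] 0.009777185991740059 scene@z [ 0.493 -0.189  0.012] side@z [ 0.511 -0.213  0.012]
rail [ 0.481 -0.118  0.028]
rail [ 0.567 -0.133  0.028]
rail [ 0.449 -0.307  0.028]
rail [ 0.537 -0.323  0.028]
glass_1 [array([ 0.427, -0.403]), array([ 0.461, -0.481])]
fork_1 [array([0.47 , 0.028]), array([ 0.505, -0.064])]
jar_3 [array([0.483, 0.365])]
tin_2 [array([ 0.59 , -0.415]), array([ 0.61 , -0.472])]
lemon_1 [array([ 0.662, -0.257]), array([ 0.703, -0.335])]
[[-0.929 -0.37   0.   ]
 [-0.37   0.929 -0.   ]
 [ 0.    -0.    -1.   ]] [[ 0.002 -0.954 -0.298]
 [ 1.     0.002  0.   ]
 [ 0.    -0.298  0.954]] [ 0.082  0.    -0.138] 281.66374826334845 252.1954025846969 190.69779830738912 1.0 0.08718817250493953
```

View pics/crop.png

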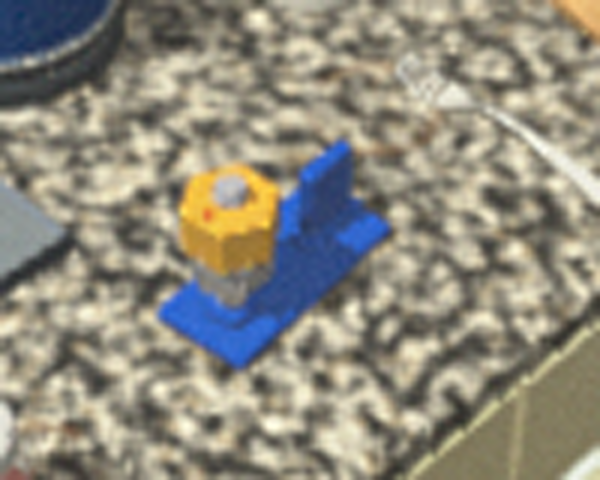

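The crop confirms it: blue plate, brass nut with red dot at crop (230,215), fin at (328,185). The foot's yaw is about 90°. I'm moving above it.

```bash
R='[[0.38,0.976,0],[0,0,0.1265],-1]'; 
python3 -m handwheel '[[[0.38,0.976,0],[0,0,0.1265],-1],[[0.38,0.976,0],[0,0,0.1265],-1],[[0.38,0.976,0],[0,0,0.1265],-1],[[0.38,0.976,0],[0,0,0.1265],-1],[[0.38,0.976,0],[0,0,0.1265],-1],[[0.38,0.976,0],[0,0,0.1265],-1]]' 20
python3 -m handwheel '[[[0.38,0.976,0],[0,0,0.1265],-1],[[0.38,0.976,0],[0,0,0.1265],-1],[[0.38,0.976,0],[0,0,0.1265],-1],[[0.38,0.976,0],[0,0,0.1265],-1],[[0.38,0.976,0],[0,0,0.1265],-1],[[0.38,0.976,0],[0,0,0.1265],-1]]'
python3 -m handwheel '[[[0.38,0.976,0],[0,0,0.1265],-1],[[0.38,0.976,0],[0,0,0.1265],-1],[[0.38,0.976,0],[0,0,0.1265],-1],[[0.38,0.976,0],[0,0,0.1265],-1],[[0.38,0.976,0],[0,0,0.1265],-1],[[0.38,0.976,0],[0,0,0.1265],-1],[[0.38,0.976,0],[0,0,0.1265],-1],[[0.38,0.976,0],[0,0,0.1265],-1]]'
cat >> h.py <<'E'
np.set_printoptions(precision=3,suppress=True)
def wlook(name,targets,zs):
    P=imaging.camera_params("wrist"); im=imaging.get_image("wrist"); s=robot.get_state()
    print("t",s["time"],"tcp",np.array(s["tcp_pos"]),"yang",np.degrees(np.arctan2(s["eef_rot"][1][1],s["eef_rot"][0][1])),"w",s["width"],"F",np.array(s["wrist_force"]),"j",np.array(s["joints"]))
    for t,z in zip(targets,zs):
        for r in nets.mark_of(t,"wrist")[:3]: print(t,np.round(r["at"],1),round(r["conf"],2),atz("wrist",r["at"],z,P))
    if name: cv2.imwrite(f"pics/{name}.png",cv2.resize(im,(768,576)))
    return im,P
E
python3 - <<'E'
from h import *
wlook("w1",("foot_base","fin","lock_nut"),(0,.047,.079))
print("kettle",atz("side",np.array([505,298])/1.5625,0),atz("side",np.array([475,285])/1.5625,0),"mug",atz("side",np.array([462,345])/1.5625,0))
E
```

```text
time: 1.65
tcp_pos: [0.3269, -0.3334, 0.2481]
eef_rot: [[-0.711, -0.704, 0.001], [-0.704, 0.711, 0.0], [-0.001, -0.001, -1.0]]
wrist_force: [-0.2, -0.7, 0.0]
width: 0.0872
grasp_force: 0.0
time: 2.25
tcp_pos: [0.4228, -0.0896, 0.248]
eef_rot: [[-0.382, -0.924, 0.002], [-0.924, 0.382, 0.0], [-0.001, -0.002, -1.0]]
wrist_force: [0.4, 0.3, 0.6]
width: 0.0866
grasp_force: 0.0
time: 3.05
tcp_pos: [0.5158, 0.1502, 0.2472]
eef_rot: [[-0.001, -1.0, -0.001], [-1.0, 0.001, -0.001], [0.001, 0.001, -1.0]]
wrist_force: [-0.9, -0.0, 0.2]
width: 0.087
grasp_force: 0.0
t 3.1 tcp [0.516 0.15  0.247] yang 179.9291001583505 w 0.08724665227179079 F [ 0.195  0.137 -1.022] j [ 0.585  0.236 -0.208 -0.    -1.128 -0.586]
foot_base [248.  188.4] 0.62 [0.522 0.185 0.   ]
fin [245.3 168.5] 0.67 [0.524 0.145 0.047]
lock_nut [256.9 241.2] 0.61 [0.51  0.227 0.079]
kettle [ 0.794  0.119 -0.   ] [ 0.73   0.175 -0.   ] mug [ 0.669 -0.036  0.   ]
```

View pics/w1.png

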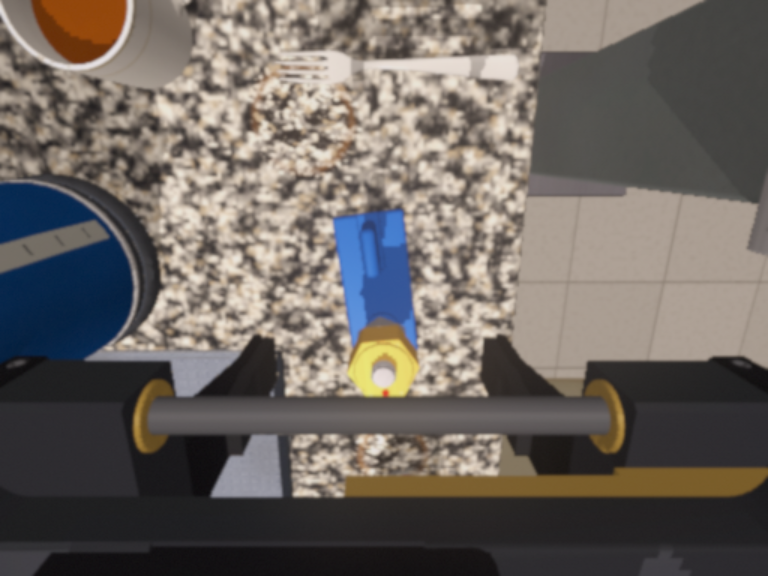

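The wrist view shows the fin at (370,250) and the nut at (383,370) in the 768-wide picture. The foot's yaw is about 96.5°, and the kettle is about 17 cm clear. I'll descend on the fin and close.

```bash
python3 -m handwheel '[[[0.028,-0.02,-0.4],[0,0,0.036],-1],[[0.028,-0.02,-0.4],[0,0,0.036],-1],[[0.028,-0.02,-0.776],[0,0,0.036],-1],[[0.028,-0.02,-0.776],[0,0,0.036],-1],[[0.028,-0.02,-0.776],[0,0,0.036],-1],[[0.028,-0.02,-0.776],[0,0,0.036],-1]]' 40
python3 -m handwheel '[[[0,0,0],[0,0,0],1],[[0,0,0],[0,0,0],1],[[0,0,0],[0,0,0],1],[[0,0,0],[0,0,0],1],[[0,0,0],[0,0,0],1],[[0,0,0],[0,0,0],1]]' 40
python3 - <<'E'
from h import *
wlook(None,(),())
E
```

```text
time: 3.85
tcp_pos: [0.5237, 0.1459, 0.0543]
eef_rot: [[0.113, -0.994, 0.0], [-0.994, -0.113, -0.001], [0.001, -0.0, -1.0]]
wrist_force: [-0.8, 0.8, 0.2]
width: 0.0871
grasp_force: 0.0
time: 4.45
tcp_pos: [0.5232, 0.1464, 0.0538]
eef_rot: [[0.113, -0.994, 0.0], [-0.994, -0.113, 0.0], [-0.0, -0.0, -1.0]]
wrist_force: [0.4, -0.3, 0.3]
width: 0.0466
grasp_force: 0.0
t 4.5 tcp [0.523 0.146 0.054] yang -173.5015045751916 w 0.043038151949378135 F [-0.485  1.408  0.554] j [ 0.571  0.469 -0.426  0.    -0.675 -0.458]
```

```bash
python3 -m handwheel '[[[0,0,0],[0,0,0],1],[[0,0,0],[0,0,0],1],[[0,0,0],[0,0,0],1],[[0,0,0],[0,0,0],1],[[0,0,0],[0,0,0],1],[[0,0,0],[0,0,0],1],[[0,0,0],[0,0,0],1]]' 45
python3 -m handwheel '[[[0,0,0.1],[0,0,0],1],[[0,0,0.2],[0,0,0],1],[[0,0,0.4],[0,0,0],1],[[0,0,0.4],[0,0,0],1]]'
python3 - <<'E'
from h import *
wlook(None,(),())
E
```

```text
time: 5.2
tcp_pos: [0.5229, 0.1462, 0.0535]
eef_rot: [[0.113, -0.994, -0.001], [-0.994, -0.113, -0.0], [0.0, 0.001, -1.0]]
wrist_force: [-1.2, -0.4, 0.5]
width: 0.0115
grasp_force: 45.0
time: 5.6
tcp_pos: [0.5271, 0.1481, 0.1598]
eef_rot: [[0.115, -0.993, 0.013], [-0.993, -0.115, 0.005], [-0.004, -0.013, -1.0]]
wrist_force: [0.5, 0.7, -2.2]
width: 0.0119
grasp_force: 45.0
t 5.65 tcp [0.525 0.147 0.157] yang -173.49281900293875 w 0.011702563496096453 F [-0.374 -0.698 -3.056] j [ 0.571  0.332 -0.322  0.    -0.909 -0.458]
```

```bash
python3 -m handwheel '[[[-0.032,-0.1,0.268],[0,0,-0.03],1],[[-0.032,-0.3,0.268],[0,0,-0.06],1],[[-0.032,-0.5,0.268],[0,0,-0.089],1],[[-0.032,-0.65,0.268],[0,0,-0.089],1],[[-0.032,-0.7,0.268],[0,0,-0.089],1],[[-0.032,-0.7,0.268],[0,0,-0.089],1],[[-0.032,-0.7,0.268],[0,0,-0.089],1]]'
python3 - <<'E'
from h import *
wlook("w2",("channel","fin"),(.012,.2))
E
```

```text
time: 6.35
tcp_pos: [0.5145, -0.0286, 0.2191]
eef_rot: [[-0.166, -0.986, -0.003], [-0.986, 0.166, -0.0], [0.0, 0.003, -1.0]]
wrist_force: [-0.7, 0.6, -3.2]
width: 0.0117
grasp_force: 45.0
t 6.4 tcp [ 0.515 -0.028  0.219] yang 170.4965689156327 w 0.011566987241407938 F [-0.191  0.517 -3.429] j [ 0.26   0.224 -0.299 -0.001 -1.05  -0.426]
channel [231.3   6. ] 0.81 [ 0.506 -0.21   0.012]
fin [251.4 251.9] 0.75 [ 0.516 -0.022  0.2  ]
```

View pics/w2.png

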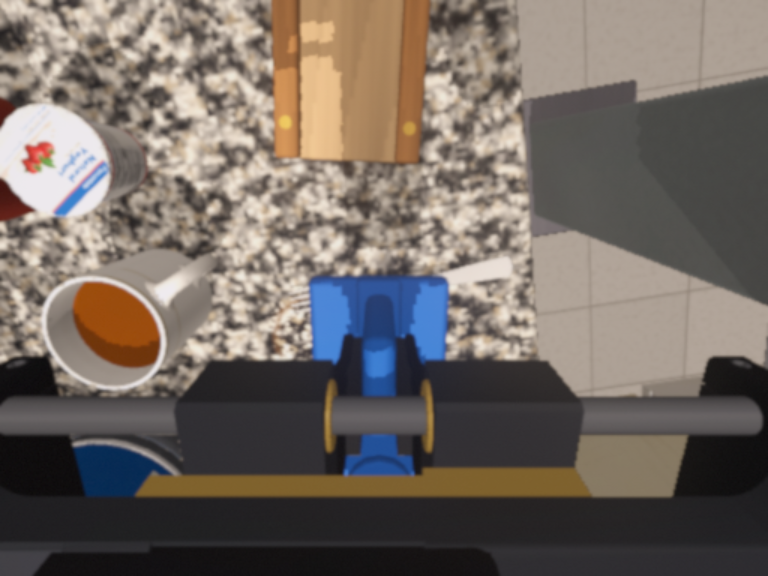

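Wrist view: the held foot is aligned with the tool, and the board ahead has its near end at row 160. The rails' inner edges are near columns 299 and 403. I'll fit the axis from these.

Run:
```python
from h import *
im=imaging.get_image("wrist")
g=lambda p,z:atz("wrist",np.array(p)/1.5,z)
for n,p in dict(LO0=(273,5),LO1=(275,155),LI0=(298,5),LI1=(300,155),RI0=(405,5),RI1=(398,160),RO0=(430,5),RO1=(419,161)).items(): print(n,g(p,.028))
```

```text
LO0 [ 0.557 -0.215  0.028]
LO1 [ 0.578 -0.12   0.028]
LI0 [ 0.54  -0.212  0.028]
LI1 [ 0.56  -0.117  0.028]
RI0 [ 0.468 -0.201  0.028]
RI1 [ 0.488 -0.102  0.028]
RO0 [ 0.452 -0.198  0.028]
RO1 [ 0.473 -0.099  0.028]
```

```bash
python3 -m handwheel '[[[-0.02,-0.2,0],[0,0,-0.006],1],[[-0.04,-0.4,0],[0,0,-0.012],1],[[-0.06,-0.6,-0.1],[0,0,-0.012],1],[[-0.075,-0.8,-0.25],[0,0,-0.012],1],[[-0.08,-0.884,-0.4],[0,0,-0.012],1],[[-0.08,-0.884,-0.42],[0,0,-0.012],1],[[-0.08,-0.884,-0.42],[0,0,-0.012],1],[[-0.08,-0.884,-0.42],[0,0,-0.012],1]]'
python3 - <<'E'
from h import *
wlook("w3",("channel","fin"),(.012,.11))
E
```

```text
time: 7.35
tcp_pos: [0.4964, -0.249, 0.1164]
eef_rot: [[-0.201, -0.98, 0.002], [-0.98, 0.201, -0.001], [0.0, -0.002, -1.0]]
wrist_force: [-0.1, -0.5, -3.5]
width: 0.0117
grasp_force: 45.0
t 7.4 tcp [ 0.497 -0.249  0.117] yang 168.4464938771674 w 0.01167049085338692 F [ 0.35  -0.403 -3.475] j [-0.172  0.397 -0.338  0.001 -0.832 -0.03 ]
fin [254.3 249.1] 0.55 [ 0.495 -0.251  0.11 ]
```

View pics/w3.png

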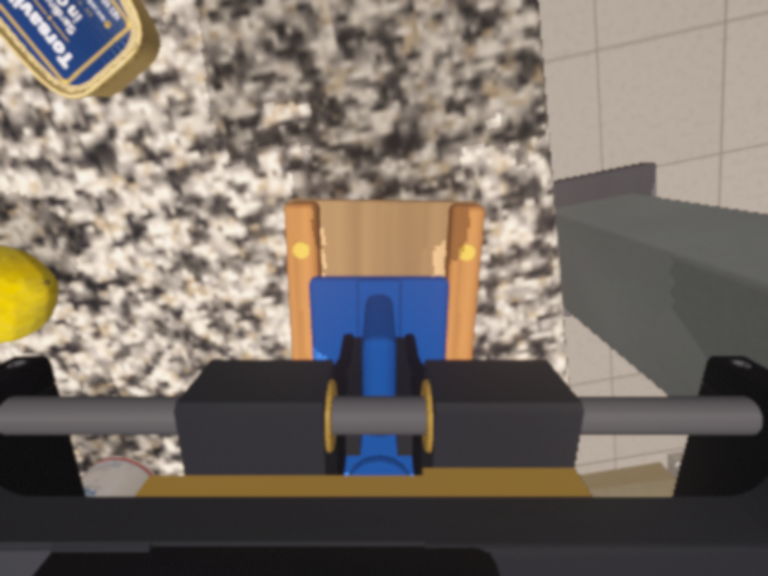

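Run:
```python
from h import *
imaging.get_image("wrist"); s=robot.get_state(); R=np.array(s["eef_rot"]); t=np.array(s["tcp_pos"])
def g(p,z): return R.T@(atz("wrist",np.array(p)/1.5,z)-t)
for n,p,z in (("LO0",(287,205),.028),("RO0",(484,207),.028),("LO1",(291.5,355),.028),("RO1",(473,355),.028),("LI0",(318,205),.028),("RI0",(449,206),.028),("footL",(311,279),.0735),("footR",(447,278),.0735)): print(n,g(p,z)*1000)
```

```text
LO0 [ 56.086 -48.865  89.562]
RO0 [55.267 55.945 89.173]
LO1 [-32.034 -51.71   89.57 ]
RO1 [-31.654  56.064  89.17 ]
LI0 [ 56.123 -32.363  89.501]
RI0 [55.752 37.309 89.243]
footL [ 28.493 -30.446  43.993]
footR [29.132 30.511 43.767]
```

```bash
python3 -m handwheel '[[[-0.0102,0.002,0],[0,0,-0.0035],1],[[-0.0102,0.002,-0.08],[0,0,-0.0035],1],[[-0.0102,0.002,-0.13],[0,0,-0.0035],1],[[-0.0102,0.002,-0.17],[0,0,-0.0035],1],[[-0.0102,0.002,-0.185],[0,0,-0.0035],1],[[-0.0102,0.002,-0.193],[0,0,-0.0035],1],[[-0.0102,0.002,-0.198],[0,0,-0.0035],1],[[-0.0102,0.002,-0.198],[0,0,-0.0035],1]]'
python3 - <<'E'
from h import *
s=robot.get_state();print(s["tcp_pos"],s["wrist_force"],s["ft_torque"])
E
```

```text
time: 8.35
tcp_pos: [0.4929, -0.2493, 0.0664]
eef_rot: [[-0.213, -0.977, 0.001], [-0.977, 0.213, -0.0], [0.0, -0.001, -1.0]]
wrist_force: [-0.0, -0.1, -3.8]
width: 0.0116
grasp_force: 45.0
[ 0.493 -0.249  0.066] [-0.025 -0.123 -3.836] [-0.246  0.135  0.022]
```

```bash
python3 -m handwheel '[[[0,0,-0.004],[0,0,0],1],[[0,0,-0.008],[0,0,0],1],[[0,0,-0.008],[0,0,0],1]]'
python3 - <<'E'
from h import *
wlook("w4",(),())
E
```

```text
time: 8.65
tcp_pos: [0.4931, -0.2495, 0.0655]
eef_rot: [[-0.213, -0.977, 0.002], [-0.977, 0.213, -0.001], [0.0, -0.002, -1.0]]
wrist_force: [-2.1, -0.8, 4.7]
width: 0.0114
grasp_force: 45.0
t 8.7 tcp [ 0.493 -0.25   0.065] yang 167.7087074108466 w 0.011464331500479928 F [-1.763  0.033  5.484] j [-0.175  0.464 -0.394  0.001 -0.711 -0.04 ]
```

View pics/w4.png

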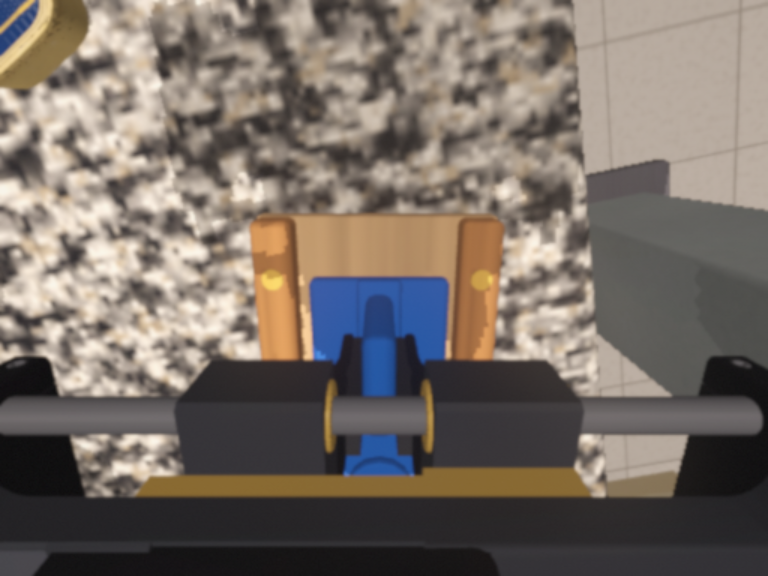

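The foot is on the floor between the rails: force changed sign at TCP z 0.0655 as expected, and there are margins on both sides. I'll release and rise.

```bash
python3 -m handwheel '[[[0,0,0.004],[0,0,0],-1],[[0,0,0.004],[0,0,0],-1],[[0,0,0.004],[0,0,0],-1],[[0,0,0.004],[0,0,0],-1],[[0,0,0.004],[0,0,0],-1]]'
python3 -m handwheel '[[[0,0,0.1],[0,0,0],-1],[[0,0,0.3],[0,0,0],-1],[[0,0,0.5],[0,0,0],-1],[[-0.02,-0.06,0.7],[0,0,0],-1],[[-0.03,-0.12,0.74],[0,0,0],-1],[[-0.03,-0.12,0.74],[0,0,0],-1],[[-0.03,-0.12,0.74],[0,0,0],-1],[[-0.03,-0.12,0.74],[0,0,0],-1]]'
python3 - <<'E'
from h import *
im,P=wlook("w5",("fin","lock_nut","foot_base"),(.059,.091,.012))
cv2.imwrite("pics/w5.png",cv2.resize(im[120:300,180:330],None,fx=4,fy=4,interpolation=2)[:600])
print(proj("wrist",[.511,-.1665,.105],P))
E
```

```text
time: 9.2
tcp_pos: [0.4926, -0.2491, 0.0649]
eef_rot: [[-0.213, -0.977, -0.0], [-0.977, 0.213, 0.0], [-0.0, 0.0, -1.0]]
wrist_force: [-0.3, 0.6, -0.6]
width: 0.0439
grasp_force: 0.0
time: 10.0
tcp_pos: [0.4843, -0.2784, 0.2481]
eef_rot: [[-0.213, -0.977, -0.004], [-0.977, 0.213, 0.001], [-0.001, 0.004, -1.0]]
wrist_force: [-0.7, -0.1, -0.0]
width: 0.0864
grasp_force: 0.0
t 10.05 tcp [ 0.484 -0.278  0.248] yang 167.70203233328147 w 0.08710916851995357 F [0.541 0.86  0.1  ] j [-0.232  0.274 -0.154 -0.001 -1.147  0.017]
fin [251.5 198.6] 0.88 [ 0.491 -0.249  0.059]
lock_nut [250.4 269.8] 0.95 [ 0.509 -0.171  0.091]
foot_base [245.7 212.9] 0.62 [ 0.507 -0.214  0.012]
[np.float64(249.78746242506497), np.float64(280.4430154931324)]
```

View pics/w5.png

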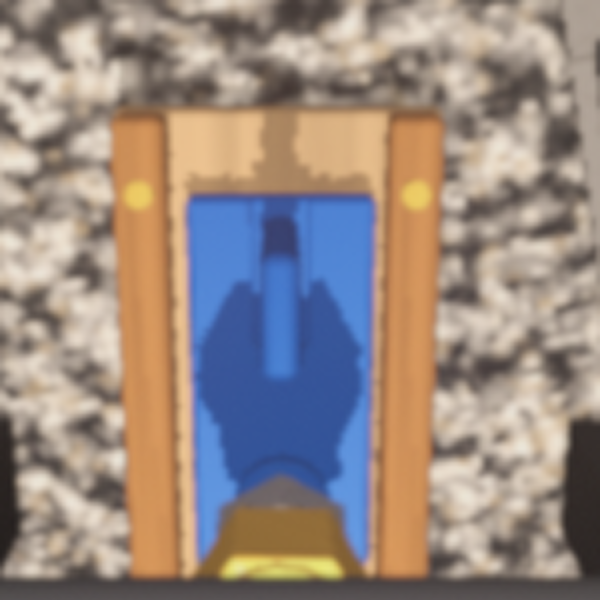

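```bash
python3 -m handwheel '[[[-0.03,-0.15,0.03],[0,0,0],-1],[[-0.06,-0.28,0.03],[0,0,0],-1],[[-0.06,-0.28,0.03],[0,0,0],-1],[[-0.06,-0.28,0.03],[0,0,0],-1],[[-0.06,-0.28,0.03],[0,0,0],-1]]'
python3 - <<'E'
from h import *
im,P=wlook(None,("fin","lock_nut","foot_base"),(.059,.091,.012))
u,v=map(int,proj("wrist",[.510,-.168,.105],P)); print(u,v)
u0,v0=u-35,v-30
c=im[v0:v0+60,u0:u0+75]; cv2.imwrite("pics/w6.png",cv2.resize(c,None,fx=8,fy=8,interpolation=2)); print(u0,v0)
np.savez("w6.npz",**{k:np.array(x) for k,x in P.items()})
b,g,r=[c[...,i].astype(int) for i in range(3)]
m=(r>120)&(g<r*.55)&(b<r*.6); ys,xs=np.nonzero(m); print("red",len(xs)); 
if len(xs): p=(xs.mean()+u0,ys.mean()+v0); print(p,atz("wrist",p,.107,P))
m=(r>120)&(g>90)&(b<.6*g); ys,xs=np.nonzero(m); print("brass",xs.min()+u0,xs.max()+u0,ys.min()+v0,ys.max()+v0)
E
```

```text
time: 10.7
tcp_pos: [0.4701, -0.3485, 0.2571]
eef_rot: [[-0.213, -0.977, -0.001], [-0.977, 0.213, 0.001], [-0.0, 0.001, -1.0]]
wrist_force: [0.3, 1.1, -0.2]
width: 0.0868
grasp_force: 0.0
t 10.75 tcp [ 0.47  -0.348  0.257] yang 167.74316682553177 w 0.08722282165930192 F [ 0.472 -0.078 -0.221] j [-0.361  0.311 -0.077 -0.    -1.183  0.147]
fin [251.1 248.7] 0.97 [ 0.494 -0.247  0.059]
foot_base [248.  254.6] 0.98 [ 0.506 -0.213  0.012]
251 323
216 293
red 0
brass 218 290 293 329
```

View pics/w6.png

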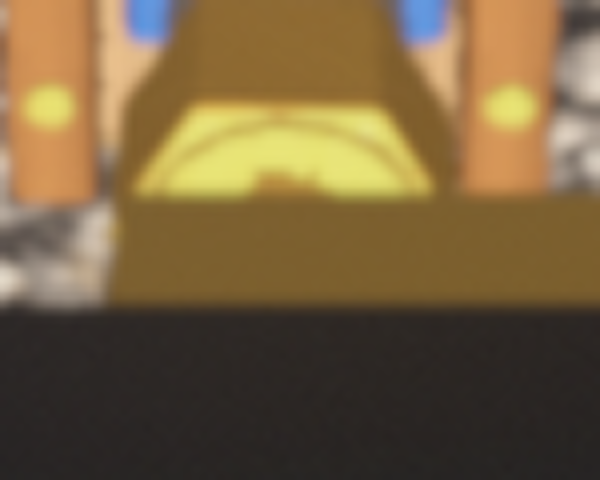

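I moved the wrong way, since the nut is now behind the gripper, but the view shows the nut's near flat edge level (row 103 of the crop). So a flat is normal to the tool's x axis, and the tool has to turn 30°.

```bash
python3 - <<'E'
from h import *
P=dict(np.load("w6.npz")); d=np.array([.213,.977,0])
for z in (.105,.1065): print(atz("wrist",(216+287.5/8,293+103/8),z,P)+25e-3*d, atz("wrist",(216+190/8,305.9),z,P)-atz("wrist",(216+385/8,305.9),z,P))
# scene/side cross-check
for c in ("scene","side"):
    imaging.get_image(c)
    print(c,[(atz(c,r["at"],.091),round(r["conf"],2)) for r in nets.mark_of("lock_nut",c)[:3]])
E
python3 -m handwheel '[[[0.08,0.2,-0.1],[0,0,0.04],-1],[[0.12,0.4,-0.15],[0,0,0.08],-1],[[0.16,0.6,-0.2],[0,0,0.12],-1],[[0.163,0.725,-0.2],[0,0,0.1667],-1],[[0.163,0.725,-0.2],[0,0,0.1667],-1],[[0.163,0.725,-0.2],[0,0,0.1667],-1]]' 55
```

```text
[ 0.509 -0.17   0.105] [ 0.029 -0.006  0.   ]
[ 0.509 -0.171  0.106] [ 0.029 -0.006  0.   ]
scene [(array([0.536, 0.677, 0.091]), 0.71), (array([ 0.502, -0.177,  0.091]), 0.53)]
side [(array([ 0.511, -0.171,  0.091]), 0.43)]
time: 11.7
tcp_pos: [0.5111, -0.1669, 0.2078]
eef_rot: [[0.306, -0.952, 0.0], [-0.952, -0.306, -0.0], [0.0, -0.0, -1.0]]
wrist_force: [0.4, -1.8, 0.2]
width: 0.0868
grasp_force: 0.0
```

```bash
python3 -m handwheel '[[[-0.006,-0.01,-0.1],[0,0,0],-1],[[-0.006,-0.01,-0.25],[0,0,0],-1],[[-0.006,-0.01,-0.36],[0,0,0],-1],[[-0.006,-0.01,-0.4],[0,0,0],-1],[[-0.006,-0.01,-0.42],[0,0,0],-1],[[-0.006,-0.01,-0.42],[0,0,0],-1]]' 55
python3 -m handwheel '[[[0,0,0],[0,0,0],1],[[0,0,0],[0,0,0],1],[[0,0,0],[0,0,0],1],[[0,0,0],[0,0,0],1],[[0,0,0],[0,0,0],1],[[0,0,0],[0,0,0],1],[[0,0,0],[0,0,0],1],[[0,0,0],[0,0,0],1]]' 55
python3 - <<'E'
from h import *
wlook(None,(),()); s=robot.get_state(); print(s["grasp_force"],s["ft_torque"])
E
```

```text
time: 12.3
tcp_pos: [0.5098, -0.1711, 0.103]
eef_rot: [[0.303, -0.953, 0.001], [-0.953, -0.303, -0.0], [0.001, -0.001, -1.0]]
wrist_force: [0.4, 0.7, 0.9]
width: 0.087
grasp_force: 0.0
time: 13.1
tcp_pos: [0.5096, -0.1704, 0.1027]
eef_rot: [[0.304, -0.953, 0.0], [-0.953, -0.304, 0.0], [0.0, -0.0, -1.0]]
wrist_force: [1.3, 0.5, 1.9]
width: 0.0496
grasp_force: 55.0
t 13.15 tcp [ 0.51  -0.17   0.103] yang -162.30389864920127 w 0.0498295268305713 F [-0.275  1.218  1.259] j [-0.021  0.391 -0.397 -0.    -0.783  0.329]
54.999954784289 [ 0.303  0.038 -0.001]
```

The width reads 49.8 mm, so the grip is on the flats. Turning clockwise with descent, watching the torque.

```bash
python3 -m handwheel '[[[0,0,-0.001],[0,0,-0.045],1],[[0,0,-0.0022],[0,0,-0.09],1],[[0,0,-0.0033],[0,0,-0.135],1],[[0,0,-0.0045],[0,0,-0.18],1],[[0,0,-0.0056],[0,0,-0.225],1],[[0,0,-0.0068],[0,0,-0.27],1],[[0,0,-0.0079],[0,0,-0.315],1],[[0,0,-0.0084],[0,0,-0.333],1]]'
cat >> h.py <<'E'
def st():
    s=robot.get_state(); print("t",round(s["time"],2),"tcp",np.array(s["tcp_pos"]),"yang",round(np.degrees(np.arctan2(s["eef_rot"][1][1],s["eef_rot"][0][1]))%360,1),"w",round(s["width"],4),"g",round(s["grasp_force"],1),"F",np.array(s["wrist_force"]),"M",np.array(s["ft_torque"]),"j6",round(s["joints"][5],3))
E
python3 -c "from h import *; st()"
python3 -m handwheel '[[[0,0,-0.0005],[0,0,-0.02],1],[[0,0,-0.001],[0,0,-0.04],1],[[0,0,-0.0015],[0,0,-0.06],1],[[0,0,-0.002],[0,0,-0.08],1]]'
python3 -c "from h import *; st()"
```

```text
time: 13.95
tcp_pos: [0.5098, -0.1704, 0.1006]
eef_rot: [[-0.675, -0.738, 0.001], [-0.738, 0.675, -0.0], [-0.001, -0.001, -1.0]]
wrist_force: [0.5, 0.4, 0.5]
width: 0.0497
grasp_force: 55.0
t 13.95 tcp [ 0.51  -0.17   0.101] yang 137.6 w 0.0497 g 55.0 F [0.485 0.429 0.468] M [ 0.287 -0.13  -0.027] j6 -0.72
time: 14.35
tcp_pos: [0.5099, -0.1704, 0.1001]
eef_rot: [[-0.836, -0.548, 0.001], [-0.548, 0.836, -0.0], [-0.001, -0.001, -1.0]]
wrist_force: [1.2, 0.9, 0.4]
width: 0.05
grasp_force: 55.0
t 14.35 tcp [ 0.51 -0.17  0.1 ] yang 123.2 w 0.05 g 55.0 F [1.249 0.902 0.371] M [ 0.214 -0.228  0.031] j6 -0.97
```

```bash
python3 -m handwheel '[[[0,0,-0.0004],[0,0,-0.015],1],[[0,0,-0.0008],[0,0,-0.03],1],[[0,0,-0.0008],[0,0,-0.03],1]]' >/dev/null; python3 -c "from h import *; st()"
python3 -m handwheel '[[[0,0,-0.0004],[0,0,-0.015],1],[[0,0,-0.0008],[0,0,-0.03],1],[[0,0,-0.0008],[0,0,-0.03],1]]' >/dev/null; python3 -c "from h import *; st()"
python3 -m handwheel '[[[0,0,-0.0004],[0,0,-0.015],1],[[0,0,-0.0008],[0,0,-0.03],1],[[0,0,-0.0008],[0,0,-0.03],1]]' >/dev/null; python3 -c "from h import *; st()"
python3 -m handwheel '[[[0,0,-0.0004],[0,0,-0.015],1],[[0,0,-0.0008],[0,0,-0.03],1],[[0,0,-0.0008],[0,0,-0.03],1]]' >/dev/null; python3 -c "from h import *; st()"
```

```text
t 14.65 tcp [ 0.51 -0.17  0.1 ] yang 118.0 w 0.0494 g 55.0 F [ 0.977 -0.01   0.869] M [ 0.189 -0.225 -0.011] j6 -1.062
t 14.95 tcp [ 0.51  -0.171  0.1  ] yang 112.7 w 0.0497 g 55.0 F [ 1.663 -0.263  1.519] M [-0.166 -0.342  0.232] j6 -1.155
t 15.25 tcp [ 0.51  -0.171  0.1  ] yang 107.3 w 0.0499 g 55.0 F [ 2.097 -0.328  1.563] M [-0.21  -0.384  0.244] j6 -1.249
t 15.55 tcp [ 0.51  -0.171  0.1  ] yang 101.9 w 0.0495 g 55.0 F [ 1.468 -1.132  3.897] M [-0.299 -0.348  0.259] j6 -1.343
```

The torque rose between 118° and 112.7°, so the nuts met near 115.5°. About 25° more gives roughly a tenth of a turn.

```bash
python3 -m handwheel '[[[0,0,0],[0,0,-0.02],1],[[0,0,0],[0,0,-0.04],1],[[0,0,0],[0,0,-0.06],1],[[0,0,0],[0,0,-0.08],1],[[0,0,0],[0,0,-0.08],1]]' >/dev/null; python3 -c "from h import *; st()"
python3 -m handwheel '[[[0,0,0],[0,0,-0.02],1],[[0,0,0],[0,0,-0.04],1],[[0,0,0],[0,0,-0.059],1],[[0,0,0],[0,0,-0.059],1]]' >/dev/null; python3 -c "from h import *; st()"
```

```text
t 16.05 tcp [ 0.51  -0.171  0.1  ] yang 87.5 w 0.0496 g 55.0 F [ 1.162 -0.816  4.227] M [-0.516 -0.468  0.239] j6 -1.594
t 16.45 tcp [ 0.51  -0.171  0.1  ] yang 76.9 w 0.0499 g 55.0 F [ 1.642 -1.676  4.077] M [-0.611 -0.462  0.263] j6 -1.779
```

```bash
python3 -m handwheel '[[[0,0,0],[0,0,0],-1],[[0,0,0],[0,0,0],-1],[[0,0,0],[0,0,0],-1],[[0,0,0],[0,0,0],-1],[[0,0,0.02],[0,0,0],-1],[[0,0,0.1],[0,0,0],-1],[[0,0,0.25],[0,0,0],-1],[[0,0,0.4],[0,0,0],-1]]'
python3 -m handwheel '[[[0,0,0.2],[0,0,0.045],-1],[[0,0,0.25],[0,0,0.07],-1],[[0,0,0.25],[0,0,0.07],-1],[[0,0,0.25],[0,0,0.07],-1],[[0,0,0.25],[0,0,0.07],-1]]'
python3 - <<'E'
from h import *
im,P=wlook(None,("fin","lock_nut","foot_base"),(.059,.087,.012))
np.savez("w7.npz",**{k:np.array(x) for k,x in P.items()})
c=im[100:280,150:350]; cv2.imwrite("pics/w7.png",cv2.resize(c,None,fx=3.3,fy=3.3,interpolation=2))
E
```

```text
time: 17.25
tcp_pos: [0.5087, -0.1704, 0.2]
eef_rot: [[-0.973, 0.229, -0.002], [0.229, 0.973, 0.0], [0.002, -0.0, -1.0]]
wrist_force: [1.5, -0.3, -0.4]
width: 0.0867
grasp_force: 0.0
time: 17.75
tcp_pos: [0.5084, -0.1702, 0.2599]
eef_rot: [[-1.0, 0.013, -0.004], [0.013, 1.0, 0.001], [0.004, 0.001, -1.0]]
wrist_force: [0.0, -0.6, -1.3]
width: 0.0871
grasp_force: 0.0
t 17.8 tcp [ 0.508 -0.17   0.26 ] yang 89.27736906238562 w 0.08720973004260175 F [ 0.765 -0.064  0.01 ] j [-0.021  0.226 -0.188 -0.    -1.16  -1.562]
fin [183.7 157.4] 0.98 [ 0.488 -0.253  0.059]
fin [372.5 155.4] 0.71 [ 0.488 -0.024  0.059]
lock_nut [251.9 181. ] 0.77 [ 0.511 -0.17   0.087]
foot_base [222.  158.1] 0.97 [ 0.498 -0.211  0.012]
```

View pics/w7.png

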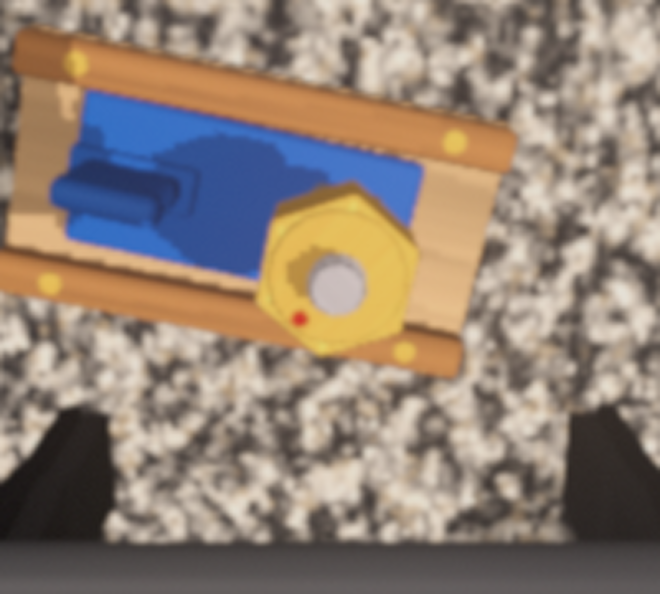

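The foot stands flat between the rails, with its edge and the rail both near yaw 78°, so it did not spin. The dot at (300,318) is about 120° clockwise of where it began, which gives a nip of about 0.62–0.70 rad. Handing in.

```bash
python3 -c "from h import *; print(workorder.finish_job())"
```

```text
the job is handed in; nothing more can be done
None
```

The job is handed in: the blue foot stands flat between the rails, lifted there by its fin, and the brass nut is run down and tightened an estimated 0.62–0.70 rad (about a tenth of a turn) past meeting the lower nut; no verdict was returned.

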